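# Close the steamer and offer the plate to the sink

### The job

Press the bamboo steamer's lid down until it is fully home, then lift the green plate with the steel spice ball off the bench by its white upright grip and, once it is in the air, give it a quarter turn anticlockwise seen from above, so that its flat green handle points squarely at the sink for the cook to take. Keep the plate level and the ball in the middle all the way, and leave the other things alone. Finish still holding the plate, level and steady, centred over the steamer's lid and clear of it.

Things in the scene. Friction and masses are not known exactly. Their poses are not given: they have to be found in the camera images.
- plate: loose green melamine plate, 184 mm across, rim 31 mm high, 200 g; dished floor, a shallow 8 degree cone, lowest (9 mm above the underside) in the middle. Origin: centre of the underside. +x points to the flat green handle, -x to the white upright grip, +z up. At the start +x points away from the robot (world +x, within 0.3 rad): white grip nearest the robot
- plate_grip (a point): middle of the top face of the plate's white upright grip, a block on the rim 92 mm from the plate's centre: 14 mm thick along the plate's x (pinch it this way, one finger inside the rim, one outside), 36 mm wide along y, top 62 mm above the plate's underside, standing 31 mm above the rim, 41 mm above the dish floor. A grip of 60 N or more, tips low, carries the plate level
- plate_handle (a point): outer end of the plate's flat green handle (44 mm wide, 8 mm thick), 129 mm from the plate's centre on its +x side, 22 mm above the underside
- ball: loose hollow steel spice ball, 36 mm in diameter, 50 g, resting in the middle of the plate; its origin lies on its surface and turns with it
- ball_center (a point): centre of the spice ball; 27 mm above the plate's underside when it rests in the middle
- steamer: fixed bamboo steamer of two stacked round tiers, 204 mm across over its bands, 111 mm high without the lid. Origin: centre of its underside, on the bench; axes parallel to the world's
- lid_top (a point): centre of the flat top (80 mm across) of the steamer's bamboo lid; 153 mm above the bench with the lid fully up, 141 mm when fully home. Press here with closed fingers
- lid (a joint): how far the steamer's lid has been pushed down (m): it starts 0 to 0.004 (standing proud), 0.012 is fully home at a hard stop. A push fit: it takes about 6 N to move, more when moved fast (40 N per m/s), and stays where it is left
- sink: fixed steel basin standing on the bench at the robot's left, 400 mm (x) by 300 mm (y) and 90 mm high, with a tap on its far left. Origin: at bench height in the middle of its near long side (the side towards the plate); axes parallel to the world's, so the direction squarely to the sink is +y
- clipbox: loose plastic box with blue lid and white clips, 178 x 128 x 70 mm, 500 g; bystander. Origin: centre of its underside
- spoon: loose steel slotted spoon lying on the bench, about 285 mm long along its y; bystander. Origin: on the handle's line, 85 mm from the middle of the head, at bench height
- cup: loose blue ceramic cup, 72 mm across, 70 mm high; bystander. Origin: centre of its underside

How it is judged:
By the outcome, as a careful person would: the job done as asked, in the order asked, and still so for the second after the job is handed in, while the arm keeps its last pose, push and grip.
It also fails if it takes over 64 s, if anything falls off the work surface, if the arm or the gripper's body presses on something with over 40 N, if the wrist force passes 120 N, or if a joint passes its speed limit or range.

### The arm

A 6-joint arm with a two-finger parallel gripper is mounted at the origin on the work surface. World frame = base frame: x ahead of the robot, y to its left, z up, the work surface at z = 0. Lengths are in m, angles in degrees, forces in N, time in s.
With the tool pointing down it reaches from about 0.325 to 0.85 m from the base axis. Payload 15.5 kg.
Tool frame: the origin (TCP) lies between the finger pads; the fingertips stand 19 mm ahead of it and the grasp point (between the pads) is the TCP (ctrl.tip_reach is the distance from the TCP to the fingertips, in m); z points along the fingers, y is the line along which they close (so a half turn about z gives the same grasp; the last joint's range is limited). The gripper opens to 91 mm and grips with 3 to 60 N. Pads are 32 mm wide; open, the fingers measure 118 mm over their backs; the gripper's body (76 mm by 178 mm) begins 60 mm behind the grasp point.
Start: joints at [68.955, 28.281, 77.091, -0, 74.628, -5.472], TCP at [0.168, 0.602, 0.233] pointing down, gripper open.
Joint ranges: [-166.48, 166.48], [-47.26, 123.95], [12.59, 153.08], [-70.14, 250.14], [6.76, 159.57], [-176.63, 176.63]. Speed limits (degrees/s): [108.29, 108.29, 147.25, 172.46, 172.46, 172.46].

### API

Orientations are given as a 3x3 rotation matrix whose columns are the frame's x, y, z axes.
In Python, from bench import ctrl gives the robot as it stands. Calls block until the motion is done:
- ctrl.goto(position, orientation): joint-space move of the TCP to a pose.
- ctrl.move_l(position, vel=0.15, ori=None, contact_N=None): straight line of the TCP; ori=None keeps the orientation; vel is the mean speed in m/s. With contact_N (N) it stops when the force on the tool has changed by that much, and returns True; else False.
- ctrl.movej(angles): joint-space move.
- ctrl.command_gripper(opening): opening from 0.0 (shut) to 1.0 (fully open); the grip force is fixed at half the most; returns when the fingers have stopped.
- ctrl.sleep(seconds).
- ctrl.ik(position, orientation): joint angles nearest the present ones, or None.
- ctrl.read_camera(name): name is "scene" or "top" or "wrist"; returns the picture (420x560x3 uint8, blue, green, red); there is no depth.
- ctrl.camera_params(name): a dict with "fx", "fy", "cx", "cy" (pixels), "pose" (4x4, takes a point from camera to world coordinates); the wrist camera has in their place "T_tool_cam" (4x4, takes a point from camera to tool coordinates, whose origin is the TCP and whose axes are the flange's). Camera axes: x right, y up, looking along -z (the intrinsics and any distortion apply to the point x, -y, -z); pixel columns grow to the right and rows downward; lengths in m; the calibration is good to about 2 mm. A picture is of the moment at which its call begins: read the wrist's pose just before it. camera_params takes no time and is no camera call.
A pose or a line that the arm cannot do raises ctrl.MotionError and nothing moves.
- ctrl.sign_off(): hands the job in; it is judged then, once.
Trained networks look in the newest picture that a camera, given by its name, has taken for a name from the list of things; names that differ only in an ending like _2 or _b are one class to them, and where a whole thing is asked for, a point or a joint stands for the part that bears it (a point fixed in the world has none). Each returns a list of dicts, best first, with "score" (0 to 1); they miss things now and then, are a little off and sometimes report something else, mostly with a low value. They report only what shows in the picture. A call takes as long as a camera call.
- ctrl.find_in(camera, query): "bbox" ([centre column, centre row, width, height] in pixels, round what is visible of it).
Readings, each from a call of its own:
- ctrl.read_t(): time.
- ctrl.read_q(): joint angles.
- ctrl.read_dq(): joint speeds.
- ctrl.read_effort(): joint torques, N m.
- ctrl.read_tool_pos(): TCP position.
- ctrl.read_eef_rot(): TCP orientation.
- ctrl.read_contact_force(): force on the tool from outside, world axes, zero at the start.
- ctrl.read_wrist_torque(): the same for the moment, N m.
- ctrl.read_grip_width(): opening from 0.0 (shut) to 1.0 (fully open).
- ctrl.read_grasp_force(): force on a finger pad.
Only numpy, scipy, OpenCV 4.12 (cv2) and the standard library are available. Lean on these libraries where they do the work, as an engineer would, in place of code of your own. Each camera call takes 0.05 s, during which the arm holds its last target. There are 200 camera calls.

## Working session

There is one attempt and no reset: what is moved stays moved. The work goes in short steps, each a Python script; the robot and the scene stay as the last script left them, time stands still between calls to the robot, and variables do not carry over. Pictures are saved under pics/ and viewed, at most 10 in all, crops included, and the job is handed in when it is done.

```bash
mkdir -p pics; ls
python3 - <<'E'
from bench import ctrl
import cv2,numpy as np
for n in ("scene","top"):
    cv2.imwrite(f"pics/{n}0.png",ctrl.read_camera(n)); p=ctrl.camera_params(n); print(n,p)
    for q in ("plate","plate_grip","plate_handle","ball","steamer","lid_top","sink","clipbox","spoon","cup"):
        print(q,[(np.round(d["bbox"],1).tolist(),round(d["score"],2)) for d in ctrl.find_in(n,q)[:2]])
print(ctrl.camera_params("wrist"),ctrl.read_t(),ctrl.read_eef_rot(),ctrl.tip_reach)
E
```

```text
bench.py
pics
scene {'fx': 423.7435013340628, 'fy': 423.7435013340628, 'cx': 279.8946111601238, 'cy': 210.5944140548121, 'pose': array([[-0.32610616, -0.78610108,  0.52507129,  1.23703156],
       [ 0.94532875, -0.26948009,  0.18366827,  0.24024521],
       [-0.00288557,  0.55626034,  0.83100307,  1.11205558],
       [ 0.        ,  0.        ,  0.        ,  1.        ]])}
plate [([342.5, 234.8, 63.7, 70.5], 0.91)]
plate_grip [([343.5, 230.2, 60.0, 73.2], 0.79)]
plate_handle [([343.7, 230.1, 65.2, 72.6], 0.6)]
ball [([344.8, 229.4, 13.8, 11.0], 0.43)]
steamer [([222.5, 190.7, 71.2, 79.2], 0.57)]
lid_top [([221.3, 178.0, 74.6, 58.0], 0.64), ([343.2, 230.2, 63.7, 68.5], 0.42)]
sink [([494.2, 266.4, 125.9, 168.0], 0.62)]
clipbox [([146.2, 174.2, 57.3, 55.5], 0.68)]
spoon [([233.2, 280.1, 97.3, 28.2], 0.97), ([222.4, 177.4, 71.9, 60.2], 0.52)]
cup [([403.4, 264.9, 26.4, 29.7], 0.91)]
top {'fx': 410.4839049265813, 'fy': 410.4839049265813, 'cx': 284.3539484608483, 'cy': 210.59212737156815, 'pose': array([[ 0.02216061,  0.99838836, -0.05224546,  0.55975902],
       [-0.99974755,  0.02232392,
[... 553 characters left out ...]
[([316.6, 154.8, 97.1, 24.0], 0.93)]
cup [([368.2, 233.3, 83.8, 84.6], 0.4)]
{'fx': 319.38585461373225, 'fy': 319.38585461373225, 'cx': 274.26932234114054, 'cy': 207.9112114625935, 'T_tool_cam': array([[-1.58504994e-04,  9.70776983e-01,  2.39983382e-01,
         6.70578413e-02],
       [ 9.99999718e-01,  3.30161497e-04, -6.75081049e-04,
         4.65704007e-04],
       [-7.34586417e-04,  2.39983207e-01, -9.70776762e-01,
        -1.52433116e-01],
       [ 0.00000000e+00,  0.00000000e+00,  0.00000000e+00,
         1.00000000e+00]])} 1.1 [[-9.63286742e-01  2.68474678e-01 -2.51325011e-06]
 [ 2.68474678e-01  9.63286742e-01  1.00733553e-05]
 [ 5.12542134e-06  9.02878560e-06 -1.00000000e+00]] 0.019
```

Run:
```python
import cv2
a=cv2.imread("pics/top0.png"); cv2.imwrite("pics/t.png",cv2.resize(a[130:310,0:560],(800,257),interpolation=cv2.INTER_CUBIC))
cv2.imwrite("pics/t2.png",cv2.resize(a[170:290,170:330],(800,600),interpolation=cv2.INTER_CUBIC))
```

```text
(no output)
```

View pics/top0.png

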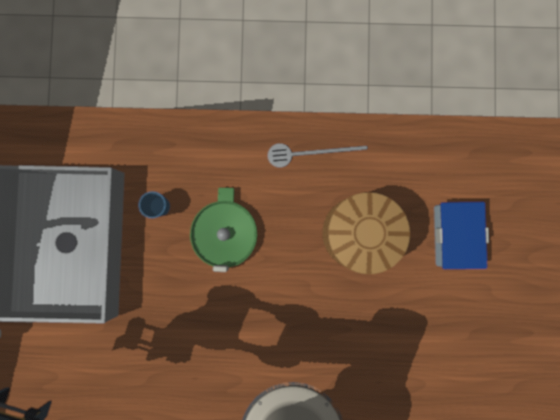

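View pics/scene0.png

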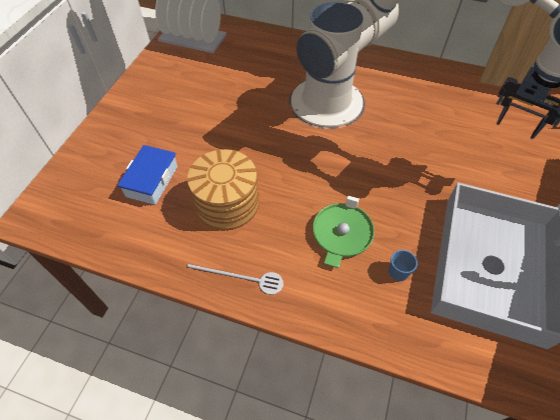

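View pics/c.png

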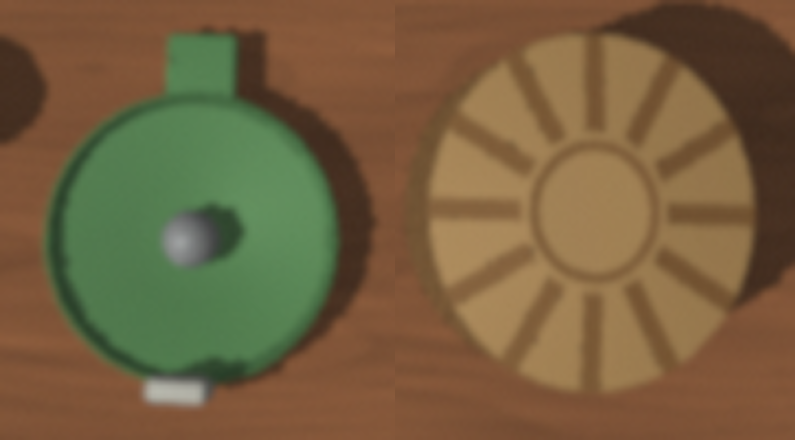

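```bash
cat >> h.py <<'E'
def R(a):
    a=np.radians(a);c,s=np.cos(a),np.sin(a); return np.array([[-s,c,0],[c,s,0],[0,0,-1.]])  # tool y at angle a
E
python3 - <<'E'
from h import *
ctrl.command_gripper(0)
L=[.562,-.1715]
ctrl.goto([*L,.185],R(0)); print(ctrl.read_t(),ctrl.read_q())
print(ctrl.move_l([*L,.150],vel=.03,contact_N=22),ctrl.read_tool_pos(),ctrl.read_contact_force(),ctrl.read_t())
ctrl.sleep(.3);print(ctrl.read_tool_pos(),ctrl.read_contact_force(),ctrl.read_t())
E
```

```text
5.5167 [-2.27308155e+01  2.81344173e+01  8.58850021e+01  5.69734540e-03
  6.59738636e+01 -2.27900288e+01]
True [ 0.5620544  -0.1714876   0.16020786] [-3.66177379  1.4127997  14.9904899 ] 6.3417
[ 0.56201804 -0.1714964   0.16018373] [-3.08712551  0.91323651 13.47752164] 6.6417
```

Run:
```python
from h import *
L=[.562,-.1715]
print(ctrl.move_l([*L,.155],vel=.015,contact_N=18),ctrl.read_tool_pos(),ctrl.read_contact_force())
ctrl.sleep(.3);print(ctrl.read_tool_pos(),ctrl.read_contact_force(),ctrl.read_t())
ctrl.move_l([*L,.25],vel=.2)
ctrl.goto([.40,.20,.26],R(-5)); print(ctrl.read_q(),ctrl.read_t())
ctrl.sleep(.2);T=wpose(); im=ctrl.read_camera("wrist"); np.save("T1",T); cv2.imwrite("pics/w1.png",im)
for X in([.458,.206,.06],[.55,.21,.027],[.679,.2,.022]): print(proj("wrist",X,T))
```

```text
True [ 0.56202403 -0.17150894  0.16021182] [-1.76476353  1.0985194  12.14997698]
[ 0.56204187 -0.17150538  0.16022918] [-1.45932211  1.48916818 11.67224851] 7.15
[ 1.88321504e+01  1.21786538e+01  9.85711991e+01 -1.15637370e-02
  6.92507435e+01  2.38683697e+01] 9.25
[324.93813169 181.10488489]
[396.87359924 166.81196219]
[501.59468033 165.15538864]
```

View pics/w1.png

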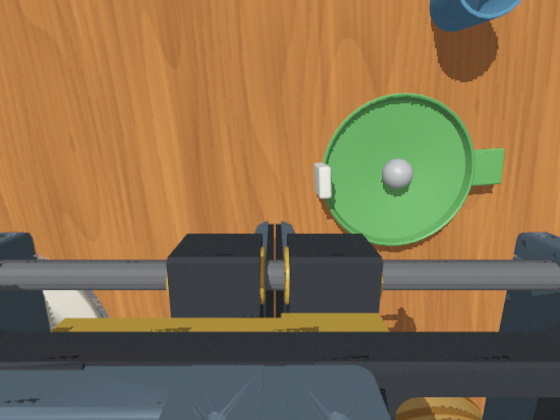

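Run:
```python
from h import *
T=np.load("T1.npy"); im=cv2.imread("pics/w1.png"); hsv=cv2.cvtColor(im,cv2.COLOR_BGR2HSV)
g=cv2.inRange(hsv,np.array((45,90,40)),np.array((80,255,255))); g[:, :300]=0
cs,_=cv2.findContours(g,cv2.RETR_EXTERNAL,cv2.CHAIN_APPROX_NONE); c=max(cs,key=cv2.contourArea)[:,0,:].astype(float)
P=np.array([at_z("wrist",p,.030,T)[:2] for p in c])
from scipy.optimize import least_squares
d0=np.array([.55,.208]); 
f=lambda v:(np.hypot(*(P-v[:2]).T)-v[2])
r=least_squares(f,[*d0,.092],loss="soft_l1",f_scale=.001).x; print("rim",r)
h=c[c[:,0]>482]; H=np.array([at_z("wrist",p,.022,T)[:2] for p in h])
end=H[H[:,0]>H[:,0].max()-.004]; print("end",end.min(0),end.max(0),end.mean(0))
(b)=blobs(im,(0,0,110),(179,60,255),(375,150,420,200),1)[0]; B=at_z("wrist",b[0],.027,T); print("ball",b[0],b[2],B)
w=blobs(im,(0,0,190),(179,50,255),(305,150,340,210),2); print("grip",w,[at_z("wrist",q[0],.055,T) for q in w[:1]])
for C in (r[:2],B[:2]):
    v=end.mean(0)-C; print("yaw",np.degrees(np.arctan2(v[1],v[0])),np.hypot(*v))
cv2.imwrite("pics/w1c.png",cv2.resize(im[140:225,300:345],(360,680)[:2] if 0 else (315,595),interpolation=0))
```

```text
rim [0.55077018 0.20277828 0.09085765]
end [0.67636171 0.17817126] [0.67999468 0.21967646] [0.67895166 0.19944618]
ball [397.24793388 172.55509642] [382 158  31  31] [0.55047259 0.2029953  0.027     ]
grip [(array([324.1928934, 179.7284264]), np.int32(394), array([315, 163,  16,  35]))] [array([0.45797049, 0.20677636, 0.055     ])]
yaw -1.4890786568405965 0.12822477797447596
yaw -1.5823443639430337 0.1285280750280232
```

View pics/w1c.png

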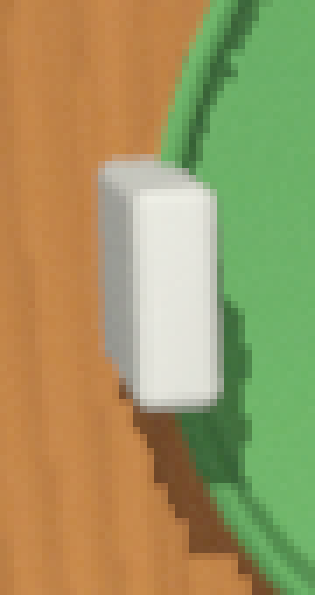

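Run:
```python
from h import *
T=np.load("T1.npy")
f=lambda u,v:at_z("wrist",(300+u/7-.5,140+v/7-.5),.062,T)[:2]
G=f(174.5,300);print("grip",G)
a,b=f(133,192),f(137,408);c,d=f(215,192),f(219,408)
for p,q in((a,b),(c,d)): v=p-q;print(v,np.degrees(np.arctan2(v[1],v[0]))-90)
v=np.array([.5506,.2029])-G;print(np.degrees(np.arctan2(v[1],v[0])),np.hypot(*v))
v=np.array([.679,.1994])-G;print(np.degrees(np.arctan2(v[1],v[0])),np.hypot(*v))
```

```text
grip [0.45707542 0.20499617]
[0.00127451 0.03455617] -2.1122377800237615
[0.00097268 0.03458336] -1.6110606073240064
-1.2839594713399398 0.09354806883684079
-1.4444959973518245 0.22199512783451644
```

Run:
```python
from h import *
G=[.4583,.2052];A=-1.5
ctrl.command_gripper(.55)
ctrl.goto([*G,.13],R(A)); print(ctrl.move_l([*G,.044],vel=.06,contact_N=8),ctrl.read_tool_pos(),ctrl.read_contact_force())
ctrl.command_gripper(0); print(ctrl.read_grip_width()*.091,ctrl.read_grasp_force(),ctrl.read_contact_force(),ctrl.read_t())
```

```text
False [0.45848009 0.20525423 0.04430197] [-0.42025823  0.50915946 -0.4573471 ]
0.01433475271143004 29.99970316886902 [-0.4508978  -1.24864848  1.70450406] 13.2333
```

Run:
```python
from h import *
def feat(im):
    b=blobs(im,(0,0,110),(179,60,255),(330,60,560,250),1)
    g=blobs(im,(45,90,40),(80,255,255),(0,0,560,419),1)
    return [x and (x[0][0].round(2),x[0][1],x[0][2]) for x in (b,g)]
im=ctrl.read_camera("wrist"); cv2.imwrite("pics/g0.png",im); print(feat(im))
G=ctrl.read_tool_pos()
ctrl.move_l([G[0],G[1],.054],vel=.02); ctrl.sleep(.2)
im2=ctrl.read_camera("wrist"); cv2.imwrite("pics/g1.png",im2); print(feat(im2),ctrl.read_contact_force(),ctrl.read_wrist_torque(),ctrl.read_grip_width()*.091)
ctrl.sleep(.5)
im3=ctrl.read_camera("wrist"); cv2.imwrite("pics/g2.png",im3); print(feat(im3),ctrl.read_t())
cv2.imwrite("pics/g01.png",np.vstack([im[0:210],im3[0:210]]))
```

```text
[(array([438.22, 238.06]), np.int32(1457), array([404, 223,  71,  27])), (array([437.12, 167.69]), np.int32(35874), array([279,  80, 281, 180]))]
[(array([437.78, 237.97]), np.int32(1470), array([404, 222,  70,  28])), (array([437.08, 167.72]), np.int32(35854), array([279,  80, 281, 180]))] [ 0.49971533 -0.22951704 -1.65569187] [-0.1012838   0.25480031  0.05897339] 0.013657270482966898
[(array([437.85, 237.95]), np.int32(1467), array([404, 222,  70,  28])), (array([437.09, 167.72]), np.int32(35852), array([279,  80, 281, 180]))] 14.7333
```

View pics/g01.png

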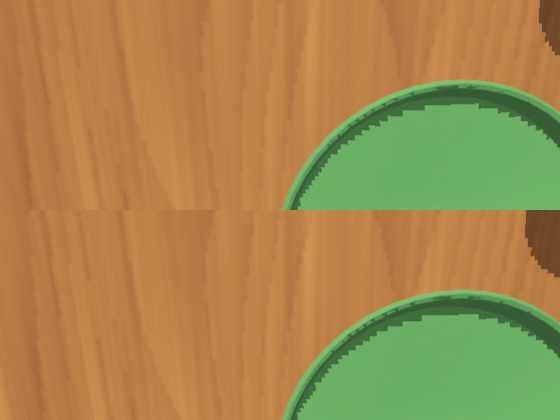

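Run:
```python
from h import *
p=ctrl.read_tool_pos(); C=np.array([p[0]+.092*np.cos(np.radians(-1.5)),p[1]+.092*np.sin(np.radians(-1.5))])
print(C,ctrl.ik([C[0],C[1]-.092,.235],R(90)),ctrl.ik([.562,-.2635,.235],R(90)))
ctrl.move_l([p[0],p[1],.235],vel=.07); print(ctrl.read_grip_width()*.091,ctrl.read_wrist_torque())
for a in (43.5,90):
    t=np.radians(a); ctrl.move_l([*(C-.092*np.array([np.cos(t),np.sin(t)])),.235],vel=.03,ori=R(a))
print(ctrl.read_q(),ctrl.read_t())
im=ctrl.read_camera("wrist");cv2.imwrite("pics/g3.png",im);print(blobs(im,(45,90,40),(80,255,255),(0,0,560,419),1)[0][:2],blobs(im,(0,0,110),(179,60,255),(330,60,560,250),1))
cv2.imwrite("pics/s3.png",ctrl.read_camera("scene")[90:340,180:500])
```

```text
[0.55015432 0.20278859] [ 5.28940955e+00  2.30201064e+01  8.60836694e+01 -2.54444375e-14
  7.08962242e+01 -8.47105905e+01] [-3.06300687e+01  2.78226763e+01  7.75771724e+01 -2.54444375e-14
  7.46001512e+01 -1.20630069e+02]
0.013574646129327673 [-0.09021123  0.26200243  0.02861308]
[ 5.29579422e+00  2.30146937e+01  8.60885538e+01 -1.00249710e-03
  7.08959293e+01 -8.46995134e+01] 22.5417
(array([437.21506517, 167.71086489]), np.int32(35831)) [(array([438.39320388, 238.10887656]), np.int32(1442), array([404, 223,  71,  27]))]
```

View pics/s3.png

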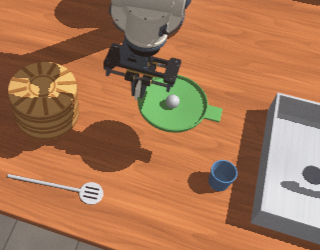

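The plate is level, the ball is in the middle and the handle points at the sink. Next I move it over the lid.

Run:
```python
from h import *
ctrl.move_l([.562,-.264,.235],vel=.07); ctrl.sleep(.8)
print(ctrl.read_tool_pos(),ctrl.read_t(),ctrl.read_grasp_force())
im=ctrl.read_camera("wrist");print(blobs(im,(45,90,40),(80,255,255),(0,0,560,419),1)[0][:2],blobs(im,(0,0,110),(179,60,255),(330,60,560,250),1))
t=ctrl.read_camera("top");s=ctrl.read_camera("scene")
for z,r in((.191+.022,92),): 
    for n,q in(("top",t),("scene",s)):
        for X in([.562,-.172,.191+.027],[.562,-.172+.129,.213]): cv2.circle(q,tuple(proj(n,X).round().astype(int).tolist()),1,(0,0,255),-1)
cv2.imwrite("pics/f.png",np.hstack([cv2.resize(t[160:300,290:430],(400,400)),cv2.resize(s[90:270,140:320],(400,400))]))
```

```text
[ 0.56199267 -0.2640117   0.23498944] 28.95 29.999705851078033
(array([437.54847226, 170.33859389]), np.int32(33710)) [(array([437.89722786, 237.99323867]), np.int32(1479), array([404, 223,  71,  27]))]
```

View pics/f.png

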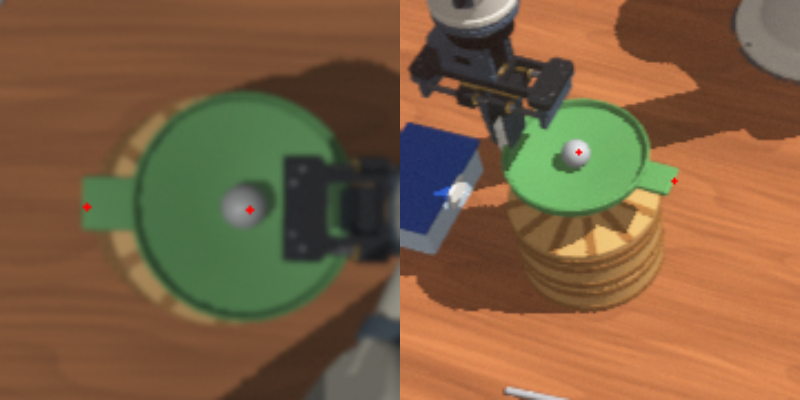

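The picture shows the plate level over the lid, with the ball in the middle and the handle along +y. The predicted points (red) fall on the ball at about (248,209) and on the handle's end at about (87,207).

```bash
python3 -c "
from bench import ctrl
print(ctrl.sign_off())"
```

```text
the job is handed in; nothing more can be done
None
```

The job is handed in at about 29 s. I pressed the lid to its stop (fingertips at 141 mm). The plate is held level with the ball in the middle, its handle pointing squarely at the sink, centred over the lid to within about 2 mm and 50 mm above it. The gripper could only give 30 N per pad, but the plate did not sag or slip.

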